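# Set the throwing gauge to the model pot

## Task

Set the throwing gauge to the finished pot on the turntable: push the blue bar round with a finger until its orange pin end points straight at the middle of the pot's mouth, and push the yellow thumb plate so that the bar slides out until the pin stands over the near part of the pot's flat lip. Only push, do not grip the gauge, and leave the pot, the two small pots and the brush where they are.

Things in the scene. Friction and masses are not known exactly. Their poses are not given: they have to be found in the camera images.
- gauge: Throwing gauge, fixed to the bench: black round foot (90 mm across, 18 mm high), steel post, and on it a turning red head (34 x 34 mm, top 211 mm above the bench) through which a blue bar slides lengthwise, with an orange pin at one end and a yellow thumb plate at the other. Origin: centre of the foot's underside, z up; the pin end points along x when swing is 0.
- pivot (a point): The upright axis on which the head and bar turn, at mid-height of the bar, 198 mm above the bench.
- swing (a joint): Turn of the head and bar about the post, rad, growing anticlockwise seen from above; 0 when the pin end points along the gauge's x axis; stops at -2.4 and 2.4. Stiff: some 3 N pushed sideways 75 mm from the post turns it; it stays where it is left. The pot may stand on either side.
- reach (a joint): How far the bar has been slid through the head towards the pin end, m; 0 to 0.09. The pin is 105 mm + reach from the pivot axis, the thumb plate's outer face 132 mm - reach from it at the other end. Stiff: about 2.5 to 3 N moves it slowly, in or out, and it stays where it is left.
- pin_tip (a point): Lower end of the upright orange pin (6 mm diameter) that hangs under the pin end of the bar (an orange dot on top of the bar marks it); 175 mm above the bench, about 14 mm above the pot's lip, so that it passes over the pot. Its x axis runs along the bar, away from the post; y to the left, z up.
- plate (a point): Middle of the outer face (away from the post) of the upright thumb plate, 212 mm above the bench. The plate with its pads is 14 mm thick along the bar, 40 mm wide (pads 30 mm) and spans 190 to 234 mm above the bench (outer pad 192 to 232 mm). Pushing this face towards the post slides the bar out. x axis along the bar towards the pin end.
- bar_left: Left half of the blue bar, seen from the post towards the pin. The whole bar is 12 mm wide, 16 mm high (190 to 206 mm above the bench) and 237 mm long, from the thumb plate to 7 mm past the pin. Origin: on the pivot axis when reach is 0, at the bar's mid-height; x along the bar to the pin. Pushing this side swings the pin end to the right.
- bar_right: Right half of the same bar, same origin and axes. Pushing this side swings the pin end to the left.
- head_left: Left cheek of the red head, beside the bar (34 mm long, 26 mm high, 18 mm out from the pivot axis); origin on the pivot axis at the bar's mid-height, x along the bar to the pin.
- head_right: Right cheek of the red head, same origin and axes.
- pad_outer: Black rubber pad on the thumb plate's outer face (same origin and axes as the bar).
- pad_inner: Black rubber pad on the thumb plate's face towards the post (same origin and axes as the bar).
- pot: The model pot: a loose brown clay vase, 120 mm tall, 112 mm at the belly, 0.6 kg or so, standing on a round grey metal turntable (190 mm diameter, top 40 mm above the bench) that does not turn. Origin: centre of its underside; z up. It stands 185 to 221 mm from the gauge's post.
- rim (a point): Centre of the pot's mouth, at the top of the lip, 160 mm above the bench. The flat everted lip is a ring 12 mm wide, from 36 to 48 mm radius (middle of the lip: 42 mm from this point).
- small_pot_a: Small pale clay pot, loose, 74 mm tall, 69 mm wide, drying on a wooden board (220 x 150 mm, 18 mm high) on the gauge's other side; leave alone. Origin: centre of its underside.
- small_pot_b: Second small pale pot of the same kind on the same board; leave alone. Origin: centre of its underside.
- brush: Loose brush, 170 mm long, lying on the bench beyond the gauge; leave alone. Origin: under its middle; x along it.
Things that resemble listed ones, but are neither listed nor needed, are in the scene too. Of the things like the gauge, leave any that is green; of the rest the larger one is meant.

How it is judged (in metres and radians):
At the end, for the whole second after the job is handed in: The bar points at the middle of the pot's mouth (the mouth's centre is within 14 mm of the bar's line, ahead of the pin), the pin is 34 to 50 mm horizontally from the mouth's centre (over the lip, within 8 mm of its middle), the gauge is at rest and the pot is upright, within 8 mm of where it stood (y of rim in the frame of pin_tip between -0.014 and 0.014 m and horizontal distance between pin_tip and rim between 0.034 and 0.05 m and x of rim in the frame of pin_tip above 0 m and velocity of joint swing between -0.02 and 0.02 rad/s and velocity of joint reach between -0.004 and 0.004 m/s and distance of pot from where it was at the start of the episode below 0.008 m and angle between pot's own z axis and vertical below 0.1 rad); the robot touches nothing.
It fails at once if the model pot is shifted by more than 8 mm, lifted or tipped (distance of pot from where it was at the start of the episode above 0.008 m or angle between pot's own z axis and vertical above 0.15 rad).
It fails at once if a small pot or the brush is shifted or lifted by more than 15 mm (distance of any of small_pot_a, small_pot_b, brush from where it was at the start of the episode above 0.015 m).
It fails at once if the bar is pinched between the fingers (both long sides pressed at once by more than 1.5 N) (contact force between the fingers and bar_left above 1.5 N and contact force between the fingers and bar_right above 1.5 N).
It fails at once if the red head is pinched between the fingers (both sides pressed at once by more than 1.5 N) (contact force between the fingers and head_left above 1.5 N and contact force between the fingers and head_right above 1.5 N).
It fails at once if the thumb plate is pinched between the fingers (both pads pressed at once by more than 1.5 N) (contact force between the fingers and pad_outer above 1.5 N and contact force between the fingers and pad_inner above 1.5 N).
It also fails if it takes over 64 s, if anything falls off the work surface, if the arm or the gripper's body presses on something with over 40 N, if the wrist force passes 120 N, or if a joint passes its speed limit or range.

## Robot

A 6-joint arm with a two-finger parallel gripper is mounted at the origin on the work surface. World frame = base frame: x ahead of the robot, y to its left, z up, the work surface at z = 0. Lengths are in m, angles in degrees, forces in N, time in s.
With the tool pointing down it reaches from about 0.4 to 0.825 m from the base axis. Payload 7 kg.
Tool frame: the origin (TCP) lies between the finger pads; the fingertips stand 22 mm ahead of it and the grasp point (between the pads) lies 3 mm ahead of it; z points along the fingers, y is the line along which they close (so a half turn about z gives the same grasp; the last joint's range is limited). The gripper opens to 88 mm and grips with 3 to 60 N. Pads are 19 mm wide; open, the fingers measure 130 mm over their backs; the gripper's body (78 mm by 193 mm) begins 47 mm behind the grasp point.
Start: joints at [81.881, 20.546, 0.682, 0, -70.136, -16.507], TCP at [0.281, 0.614, 0.249] pointing down, gripper open.
Joint ranges: [-176.03, 176.03], [-82.01, 121.73], [-58.28, 71.71], [-173.87, 95.51], [-174.79, -0.11], [-173.66, 173.66]. Speed limits (degrees/s): [136.94, 136.94, 172.46, 180, 180, 180].

## Interface

Orientations are given as [roll, pitch, yaw] about the fixed x, y, z axes, in that order (R = Rz(yaw) Ry(pitch) Rx(roll)).
In Python, from plant import ctrl gives the robot as it stands.
- The arm moves only by the tool apply_moves, never from a script. Its argument "targets" is a list of rows, each an object with "travel": the shift along the tool's x, y, z in mm, a list of three; "roll": the turn about the tool's z in degrees; "jaw": the finger opening in mm, from 0 to 87.6. In form: [{"travel": [tx, ty, tz], "roll": roll, "jaw": jaw}, ...]. A call has 1 to 10 rows; each row shifts and turns the commanded pose from where the row before left it, along the tool's axes as they then stand; what a row does not reach is not made up. A row lasts 1/10 s, in which the tool goes at most 50 mm and 8.59 degrees, less where a joint would pass 70% of its speed; a pose out of reach is approached as far as the arm can. A call with a gripper value outside its range is refused whole. The fingers move at their own pace and stop on an object; the grip force is fixed at half the most. Time passes only in rows, so rows that do not move let the fingers close. It gives the time, the measured TCP pose, the force, the opening and the grip force at its end, in the units of the state.
- ctrl.get_obs(): the state, without advancing time (a new reading comes with each control period).
- ctrl.snapshot(name): name is "side" or "top"; returns the picture (420x560x3 uint8, red, green, blue); there is no depth.
- ctrl.calibration(name): a dict with "K" (3x3 intrinsics, pixels), "dist_coeffs" ([k1, k2, p1, p2, k3] as OpenCV has them; the pictures are not rectified), "extrinsics" (4x4, takes a point from camera to world coordinates). Camera axes: x right, y down, z forward; pixel columns grow to the right and rows downward; lengths in m; the calibration is good to about 2 mm. A picture is of the moment at which its call begins. calibration takes no time and is no camera call.
- ctrl.close_job(): hands the job in; it is judged then, once.
The state is a dict: "clock": time; "joint_pos": joint angles; "qvel": joint speeds; "tau": joint torques, N m; "tool_pos": TCP position; "orientation": TCP orientation; "force": force on the tool from outside, world axes, zero at the start; "moment": the same for the moment, N m; "opening": finger opening in m; "gripper_force": force on a finger pad.
Only numpy, scipy, OpenCV 4.12 (cv2) and the standard library are available. Lean on these libraries where they do the work, as an engineer would, in place of code of your own. Each camera call takes 0.05 s, during which the arm holds its last target. There are 200 camera calls.

## Working session

There is one attempt and no reset: what is moved stays moved. The work goes in short steps, Python scripts to look and compute and a tool call to move; the robot and the scene stay as the last step left them, time stands still between calls to the robot, and variables do not carry over. Pictures are saved under pics/ and viewed, at most 10 in all, crops included, and the job is handed in when it is done.

Besides the shell and the picture viewer there is one more tool, called after "Request:" by a JSON object that holds its "name" and its "arguments", one argument or row to a line. apply_moves: Moves the arm, as the interface text tells. Its arguments: {"type":"object","properties":{"targets":{"type":"array","items":{"type":"object","properties":{"travel":{"type":"array","items":{"type":"number"}},"roll":{"type":"number"},"jaw":{"type":"number"}}}}},"required":["targets"]}

```bash
mkdir -p pics; python3 - <<'E'
from plant import ctrl
import cv2
for n in("top","side"):
    cv2.imwrite(f"pics/{n}0.png",ctrl.snapshot(n)[:,:,::-1])
    c=ctrl.calibration(n);print(n,c)
o=ctrl.get_obs();print(o)
E
```

```text
top {'K': array([[518.26247395,   0.        , 278.79555301],
       [  0.        , 518.26247395, 215.66820631],
       [  0.        ,   0.        ,   1.        ]]), 'dist_coeffs': array([-0.02846873,  0.        ,  0.        ,  0.        ,  0.        ]), 'extrinsics': array([[ 3.02091687e-03, -9.89271400e-01,  1.46058107e-01,
         3.98242305e-01],
       [-9.99995394e-01, -2.94576545e-03,  7.30814930e-04,
         2.10833140e-02],
       [-2.92721384e-04, -1.46059642e-01, -9.89275743e-01,
         1.31819005e+00],
       [ 0.00000000e+00,  0.00000000e+00,  0.00000000e+00,
         1.00000000e+00]])}
side {'K': array([[385.52233083,   0.        , 281.10840609],
       [  0.        , 385.52233083, 206.57471231],
       [  0.        ,   0.        ,   1.        ]]), 'dist_coeffs': array([-0.09843097,  0.        ,  0.        ,  0.        ,  0.        ]), 'extrinsics': array([[-0.96136755, -0.16457684,  0.22065106,  0.4013836 ],
       [-0.27457368,  0.51643734, -0.81111144,  0.68110771],
       [ 0.01953771, -0.84036119, -0.54167457,  0.57719082],
       [ 0.        ,  0.        ,  0.        ,  1.        ]])}
{'clock': 0.1, 'joint_pos': array([ 8.18808887e+01,  2.05890916e+01,  6.38539315e-01, -1.64952324e-02,
       -7.01370290e+01, -1.65061454e+01]), 'qvel': array([-0.10386756, -0.10251436,  0.08664218,  0.08668272, -0.00812108,
        0.02650687]), 'tau': array([-1.36247138e-03, -5.84164488e+01,  2.93751079e+01,  7.01552555e+00,
        1.02153546e-02, -5.36985181e-05]), 'tool_pos': array([0.28112715, 0.61321836, 0.24769672]), 'orientation': array([ 1.79911622e+02, -1.00173055e-02, -2.46308654e+01]), 'force': array([0.26886551, 0.11085122, 0.3151461 ]), 'moment': array([-0.06035307, -0.0374833 , -0.02903322]), 'gripper_force': 0.0, 'opening': 0.08756956689930813}
```

View pics/top0.png

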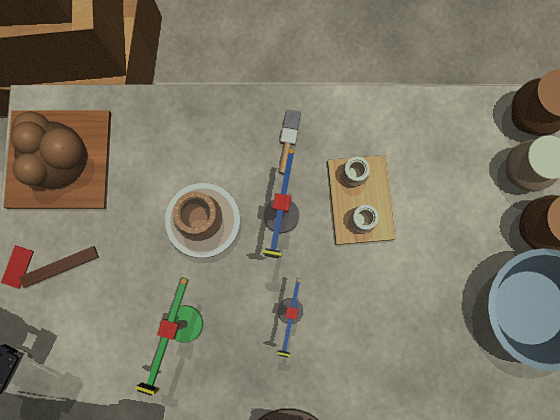

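View pics/side0.png

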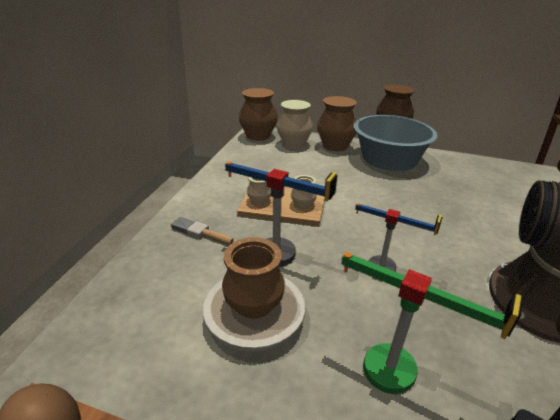

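The top view shows the target gauge with its head at about (282,202), pin end at (290,152) and plate at (273,252). The pot's rim is at about (197,213), the brush is near (287,140), and the small pots are to the right. I'll enlarge this area to get exact pixels.

```bash
python3 - <<'E'
import cv2
a=cv2.imread("pics/top0.png")[135:265,160:320]
cv2.imwrite("pics/c.png",cv2.resize(a,None,fx=4.5,fy=4.5,interpolation=cv2.INTER_CUBIC))
E
cat > h.py <<'E'
from plant import ctrl
import cv2,numpy as np
def w(n,px,z):
    c=ctrl.calibration(n);E=c["extrinsics"]
    u=cv2.undistortPoints(np.array([[px]],float),c["K"],c["dist_coeffs"])[0,0]
    d=E[:3,:3]@[u[0],u[1],1];o=E[:3,3]
    return o+d*(z-o[2])/d[2]
E
```

```text
(no output)
```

View pics/c.png

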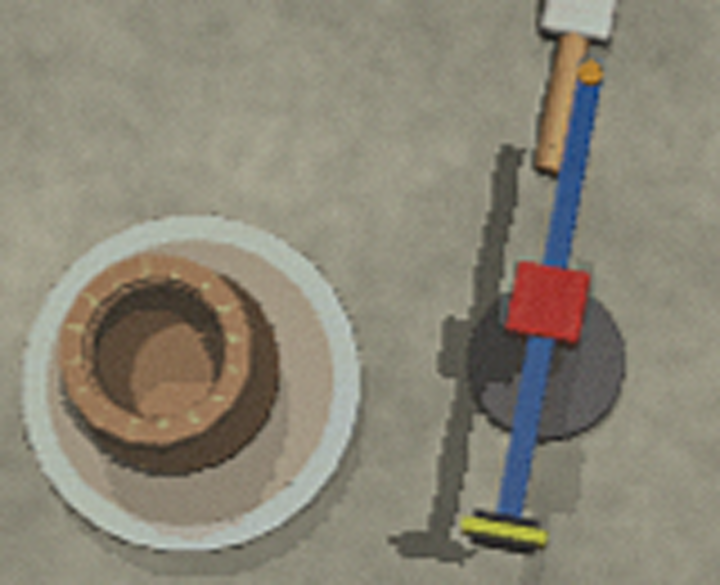

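In the enlarged crop the rim centre is at (155,349), the head top at (549,302), the orange dot at (591,72), the plate top at (504,531) and the foot centre at (547,364).

```bash
python3 - <<'E'
from h import *
f=lambda x,y:((x+.5)/4.5-.5+160,(y+.5)/4.5-.5+135)
P={k:w("top",f(*p),z) for k,p,z in[("rim",(155,349),.16),("head",(549,302),.211),("pin",(591,72),.207),("plate",(504,531),.234),("foot",(547,364),.018),("brush",(545,165),.01)]}
for k in P:print(k,P[k].round(4))
a=lambda v:(np.degrees(np.arctan2(v[1],v[0])).round(2),np.hypot(v[0],v[1]).round(4))
h=(P["head"]+P["foot"])/2
for k in("rim","pin","plate"):print(k,a(P[k]-h),a(P[k]-P["head"]))
print(w("side",(277,174),.211),w("side",(253,247),.16))
E
```

```text
rim [0.5767 0.2137 0.16  ]
head [0.5923 0.0159 0.211 ]
pin [ 0.7077 -0.0045  0.207 ]
plate [0.4801 0.0367 0.234 ]
foot [0.5907 0.016  0.018 ]
brush [0.7074 0.0174 0.01  ]
rim (np.float64(94.28), np.float64(0.1983)) (np.float64(94.51), np.float64(0.1985))
pin (np.float64(-9.99), np.float64(0.118)) (np.float64(-10.02), np.float64(0.1172))
plate (np.float64(169.46), np.float64(0.1133)) (np.float64(169.5), np.float64(0.1141))
[0.59179495 0.01856974 0.211     ] [0.58215429 0.194233   0.16      ]
```

Request:
{"name": "apply_moves", "arguments": {
  "targets": [
    {"travel": [0, 0, -50], "roll": 0, "jaw": 0},
    {"travel": [38.2, 26.5, 0], "roll": 0, "jaw": 0},
    {"travel": [38.2, 26.5, 0], "roll": 0, "jaw": 0},
    {"travel": [38.2, 26.5, 0], "roll": 0, "jaw": 0},
    {"travel": [38.2, 26.5, 0], "roll": 0, "jaw": 0},
    {"travel": [38.2, 26.5, 0], "roll": 0, "jaw": 0},
    {"travel": [38.2, 26.5, 0], "roll": 0, "jaw": 0},
    {"travel": [38.2, 26.5, 0], "roll": 0, "jaw": 0},
    {"travel": [38.2, 26.5, 0], "roll": 0, "jaw": 0},
    {"travel": [0, 0, 0], "roll": 0, "jaw": 0}
  ]
}}

```text
clock: 1.1
tool_pos: [0.4723, 0.2893, 0.2985]
orientation: [179.9, -0.0, -24.9]
force: [0.1, 0.6, 0.4]
opening: 0.013
gripper_force: 0.0
```

Request:
{"name": "apply_moves", "arguments": {
  "targets": [
    {"travel": [38.2, 26.5, 0], "roll": 0, "jaw": 0},
    {"travel": [38.2, 26.5, 0], "roll": 0, "jaw": 0},
    {"travel": [38.2, 26.5, 0], "roll": 0, "jaw": 0},
    {"travel": [38.2, 26.5, 0], "roll": 0, "jaw": 0},
    {"travel": [38.2, 26.5, 0], "roll": 0, "jaw": 0},
    {"travel": [38.2, 26.5, 0], "roll": 0, "jaw": 0},
    {"travel": [38.2, 26.5, 0], "roll": 0, "jaw": 0},
    {"travel": [38.2, 26.5, 0], "roll": 0, "jaw": 0},
    {"travel": [0, 0, 0], "roll": 0, "jaw": 0},
    {"travel": [0, 0, 0], "roll": 0, "jaw": 0}
  ]
}}

```text
clock: 2.1
tool_pos: [0.6602, -0.0274, 0.2973]
orientation: [179.9, 0.1, -24.8]
force: [-0.4, -0.1, 0.0]
opening: 0.0005
gripper_force: 0.0
```

Request:
{"name": "apply_moves", "arguments": {
  "targets": [
    {"travel": [0, 0, 0], "roll": 7.6, "jaw": 0},
    {"travel": [0, 0, 0], "roll": 7.6, "jaw": 0},
    {"travel": [0, 0, 0], "roll": 7.6, "jaw": 0},
    {"travel": [0, 0, 0], "roll": 7.6, "jaw": 0},
    {"travel": [0, 0, 0], "roll": 7.6, "jaw": 0},
    {"travel": [0, 0, 0], "roll": 7.6, "jaw": 0},
    {"travel": [0, 0, 0], "roll": 7.6, "jaw": 0},
    {"travel": [0, 0, 0], "roll": 7.6, "jaw": 0},
    {"travel": [0, 0, 0], "roll": 7.4, "jaw": 0},
    {"travel": [0, 0, 0], "roll": 7.4, "jaw": 0}
  ]
}}

```text
clock: 3.1
tool_pos: [0.6596, -0.0247, 0.2988]
orientation: [-180.0, 0.0, -100.4]
force: [0.4, -0.1, 0.9]
opening: 0.0006
gripper_force: 0.0
```

Request:
{"name": "apply_moves", "arguments": {
  "targets": [
    {"travel": [0, 0, 40], "roll": 0, "jaw": 0},
    {"travel": [0, 0, 40], "roll": 0, "jaw": 0},
    {"travel": [0, 0, 12], "roll": 0, "jaw": 0},
    {"travel": [0, 0, 0], "roll": 0, "jaw": 0},
    {"travel": [-4, 0, 0], "roll": 0, "jaw": 0},
    {"travel": [-4, 0, 0], "roll": 0, "jaw": 0},
    {"travel": [-4, 0, 0], "roll": 0, "jaw": 0},
    {"travel": [0, 0, 0], "roll": 0, "jaw": 0},
    {"travel": [0, 0, 0], "roll": 0, "jaw": 0}
  ]
}}

```text
clock: 4.0
tool_pos: [0.6625, -0.0145, 0.2072]
orientation: [-180.0, 0.0, -100.2]
force: [0.1, -0.3, -0.0]
opening: 0.0005
gripper_force: 0.0
```

Request:
{"name": "apply_moves", "arguments": {
  "targets": [
    {"travel": [-5.27, -0.9, 0], "roll": -4, "jaw": 0},
    {"travel": [-5.27, -0.9, 0], "roll": -4, "jaw": 0},
    {"travel": [-5.27, -0.9, 0], "roll": -4, "jaw": 0},
    {"travel": [-5.27, -0.9, 0], "roll": -4, "jaw": 0}
  ]
}}

```text
clock: 4.4
tool_pos: [0.6682, 0.0052, 0.2071]
orientation: [-179.9, -0.1, -84.1]
force: [2.5, -3.2, 0.0]
opening: 0.0005
gripper_force: 1.6
```

Request:
{"name": "apply_moves", "arguments": {
  "targets": [
    {"travel": [-5.27, -0.9, 0], "roll": -4, "jaw": 0},
    {"travel": [-5.27, -0.9, 0], "roll": -4, "jaw": 0},
    {"travel": [-5.27, -0.9, 0], "roll": -4, "jaw": 0},
    {"travel": [-5.27, -0.9, 0], "roll": -4, "jaw": 0},
    {"travel": [-5.27, -0.9, 0], "roll": -4, "jaw": 0},
    {"travel": [-5.27, -0.9, 0], "roll": -4, "jaw": 0},
    {"travel": [-5.27, -0.9, 0], "roll": -4, "jaw": 0},
    {"travel": [-5.27, -0.9, 0], "roll": -4, "jaw": 0},
    {"travel": [-5.27, -0.9, 0], "roll": -4, "jaw": 0},
    {"travel": [-5.27, -0.9, 0], "roll": -4, "jaw": 0}
  ]
}}

```text
clock: 5.4
tool_pos: [0.6559, 0.0568, 0.2072]
orientation: [-179.9, -0.1, -44.1]
force: [4.2, -0.5, -0.1]
opening: 0.0004
gripper_force: 1.7
```

Request:
{"name": "apply_moves", "arguments": {
  "targets": [
    {"travel": [-5.27, -0.9, 0], "roll": -4, "jaw": 0},
    {"travel": [-5.27, -0.9, 0], "roll": -4, "jaw": 0},
    {"travel": [-5.27, -0.9, 0], "roll": -4, "jaw": 0},
    {"travel": [-5.27, -0.9, 0], "roll": -4, "jaw": 0},
    {"travel": [-5.27, -0.9, 0], "roll": -4, "jaw": 0},
    {"travel": [-5.27, -0.9, 0], "roll": -4, "jaw": 0},
    {"travel": [-5.27, -0.9, 0], "roll": -4, "jaw": 0},
    {"travel": [-5.27, -0.9, 0], "roll": -4, "jaw": 0},
    {"travel": [-5.27, -0.9, 0], "roll": -4, "jaw": 0},
    {"travel": [0, 0, 0], "roll": 0, "jaw": 0}
  ]
}}

```text
clock: 6.4
tool_pos: [0.6181, 0.0865, 0.2073]
orientation: [-179.9, -0.1, -8.1]
force: [2.7, 2.2, -0.5]
opening: 0.0006
gripper_force: 1.3
```

```bash
python3 - <<'E'
from h import *
a=ctrl.snapshot("top")[125:275,150:350,::-1]
cv2.imwrite("pics/d.png",cv2.resize(a,None,fx=4,fy=4,interpolation=cv2.INTER_CUBIC))
E
```

```text
(no output)
```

View pics/d.png

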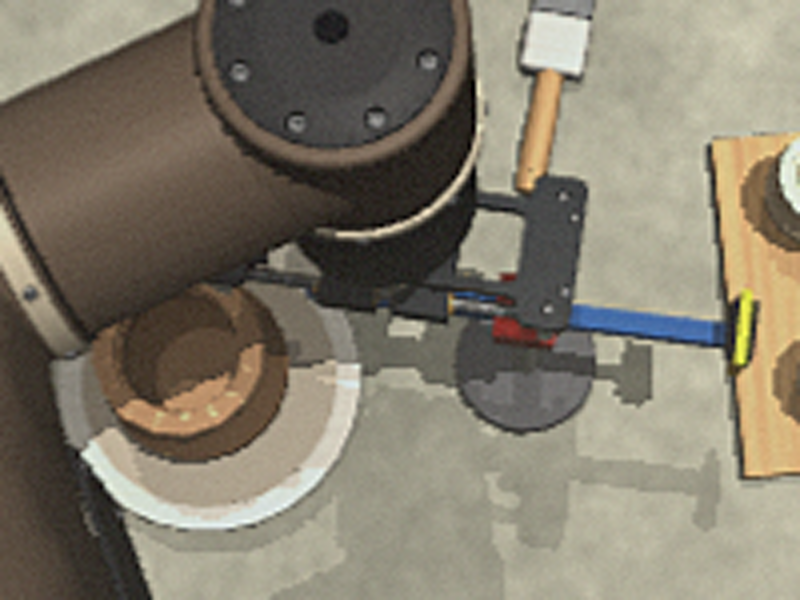

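The picture shows the bar turned so that the plate top is at crop (744,329), with the arm hiding the pin. The pot and brush look unmoved.

```bash
python3 - <<'E'
from h import *
p=w("top",((744.5)/4-.5+150,(329.5)/4-.5+125),.234);v=np.array([.5917,.016])-p[:2]
print(p,np.degrees(np.arctan2(v[1],v[0])),np.hypot(*v))
t=ctrl.get_obs()["tool_pos"][:2]+0;r=t-[.5917,.016];print(r,np.degrees(np.arctan2(r[1],r[0])+np.arcsin(.0155/np.hypot(*r))))
E
```

```text
[ 0.5775218  -0.09857287  0.234     ] 82.94560910624637 0.11544679819774115
[0.02643148 0.07028063] 81.30261155582532
```

Request:
{"name": "apply_moves", "arguments": {
  "targets": [
    {"travel": [-5.27, -0.9, 0], "roll": -4, "jaw": 0},
    {"travel": [-5.27, -0.9, 0], "roll": -4, "jaw": 0},
    {"travel": [-5.27, -0.9, 0], "roll": -4, "jaw": 0},
    {"travel": [0, 0, 0], "roll": 0, "jaw": 0},
    {"travel": [10, 0, 0], "roll": 0, "jaw": 0},
    {"travel": [15, 0, 0], "roll": 0, "jaw": 0},
    {"travel": [0, 0, -45], "roll": 0, "jaw": 0},
    {"travel": [0, 0, -45], "roll": 0, "jaw": 0},
    {"travel": [0, 0, 0], "roll": 0, "jaw": 0},
    {"travel": [0, 0, 0], "roll": 0, "jaw": 0}
  ]
}}

```text
clock: 7.45
tool_pos: [0.6274, 0.091, 0.2975]
orientation: [-180.0, -0.0, 3.6]
force: [0.6, 0.4, -2.1]
opening: 0.0005
gripper_force: 0.0
```

Request:
{"name": "apply_moves", "arguments": {
  "targets": [
    {"travel": [-6.4, 39.4, 0], "roll": 0, "jaw": 0},
    {"travel": [-6.4, 39.4, 0], "roll": 0, "jaw": 0},
    {"travel": [-6.4, 39.4, 0], "roll": 0, "jaw": 0},
    {"travel": [-6.4, 39.4, 0], "roll": 0, "jaw": 0},
    {"travel": [-6.4, 39.4, 0], "roll": 0, "jaw": 0},
    {"travel": [-6.4, 39.4, 0], "roll": 0, "jaw": 0},
    {"travel": [0, 0, 0], "roll": 0, "jaw": 0},
    {"travel": [0, 0, 0], "roll": 0, "jaw": 0}
  ]
}}

```text
clock: 8.25
tool_pos: [0.6032, -0.1483, 0.2949]
orientation: [-180.0, 0.2, 3.6]
force: [0.7, -0.1, -0.0]
opening: 0.0007
gripper_force: 0.0
```

```bash
python3 - <<'E'
from h import *
a=ctrl.snapshot("top")[125:275,150:350,::-1]
cv2.imwrite("pics/e.png",cv2.resize(a,None,fx=4,fy=4,interpolation=cv2.INTER_CUBIC))
E
```

```text
(no output)
```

View pics/e.png

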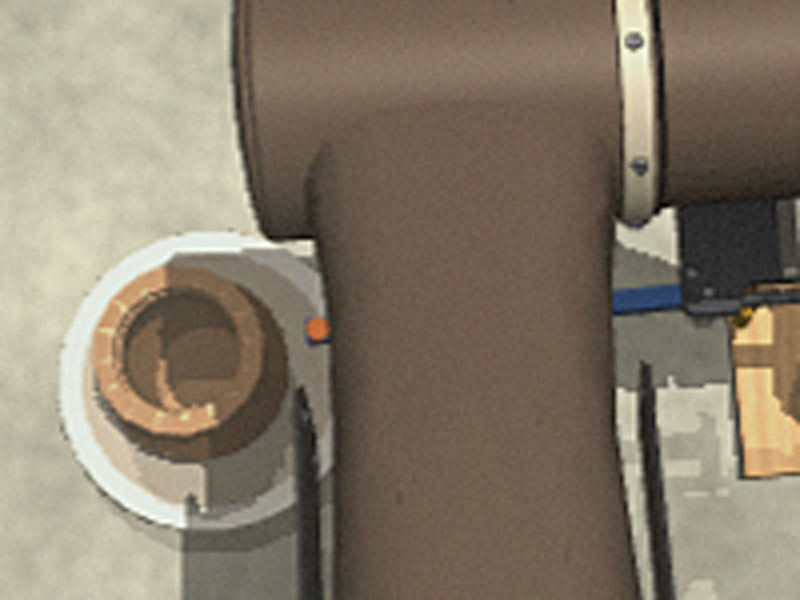

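The orange pin dot shows at crop (318,329). The rim spans about x 93–264 and y 263–436, giving a centre of (178.5,349.5).

```bash
python3 - <<'E'
from h import *
g=lambda x,y:((x+.5)/4-.5+150,(y+.5)/4-.5+125)
q=np.array([.5917,.016]);P=w("top",g(318,329),.207)[:2];R=w("top",g(178.5,349.5),.16)[:2]
for p in(P,R):v=p-q;print(p,np.degrees(np.arctan2(v[1],v[0])),np.hypot(*v))
print(np.hypot(*(P-R)))
E
```

```text
[0.58129683 0.12991623] 95.21794671072917 0.11439026480555273
[0.57706116 0.21330492] 94.24322728197299 0.19784723415537145
0.08349620021508215
```

Request:
{"name": "apply_moves", "arguments": {
  "targets": [
    {"travel": [3, 0, 40], "roll": 0, "jaw": 0},
    {"travel": [0, 0, 39], "roll": 0, "jaw": 0},
    {"travel": [0, 0, 0], "roll": 0, "jaw": 0},
    {"travel": [-0.2, -7, 0], "roll": 0, "jaw": 0},
    {"travel": [-0.2, -7, 0], "roll": 0, "jaw": 0},
    {"travel": [0, -3, 0], "roll": 0, "jaw": 0},
    {"travel": [0, -3, 0], "roll": 0, "jaw": 0},
    {"travel": [-0.1, -3, 0], "roll": 0, "jaw": 0},
    {"travel": [-0.1, -3, 0], "roll": 0, "jaw": 0}
  ]
}}

```text
clock: 9.2
tool_pos: [0.6051, -0.1211, 0.2185]
orientation: [180.0, -0.1, 3.8]
force: [1.0, -2.7, 1.9]
opening: 0.0007
gripper_force: 1.5
```

Request:
{"name": "apply_moves", "arguments": {
  "targets": [
    {"travel": [-0.1, -3, 0], "roll": 0, "jaw": 0},
    {"travel": [-0.1, -3, 0], "roll": 0, "jaw": 0},
    {"travel": [-0.1, -3, 0], "roll": 0, "jaw": 0},
    {"travel": [-0.1, -3, 0], "roll": 0, "jaw": 0},
    {"travel": [-0.1, -3, 0], "roll": 0, "jaw": 0},
    {"travel": [-0.1, -3, 0], "roll": 0, "jaw": 0},
    {"travel": [-0.1, -3, 0], "roll": 0, "jaw": 0},
    {"travel": [0, 0, 0], "roll": 0, "jaw": 0}
  ]
}}

```text
clock: 10.0
tool_pos: [0.6024, -0.0995, 0.2174]
orientation: [-180.0, 0.0, 3.8]
force: [-0.0, -1.6, 2.4]
opening: 0.0004
gripper_force: 0.7
```

```bash
python3 - <<'E'
from h import *
a=ctrl.snapshot("top")[125:275,150:350,::-1]
cv2.imwrite("pics/f.png",cv2.resize(a,None,fx=4,fy=4,interpolation=cv2.INTER_CUBIC))
E
```

```text
(no output)
```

View pics/f.png

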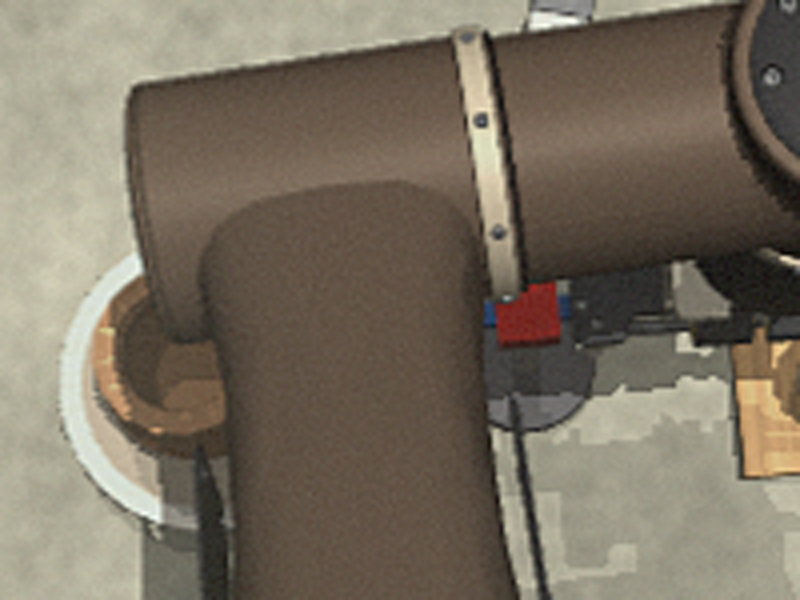

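The arm hides the pin here, and only the head at crop (528,312) is clear. The contact force shows the plate is being pushed, so I'll push 13 mm more, back off and check.

Request:
{"name": "apply_moves", "arguments": {
  "targets": [
    {"travel": [-0.1, -3, 0], "roll": 0, "jaw": 0},
    {"travel": [-0.1, -3, 0], "roll": 0, "jaw": 0},
    {"travel": [-0.1, -3, 0], "roll": 0, "jaw": 0},
    {"travel": [-0.1, -3, 0], "roll": 0, "jaw": 0},
    {"travel": [0, -1, 0], "roll": 0, "jaw": 0},
    {"travel": [0, 0, 0], "roll": 0, "jaw": 0},
    {"travel": [0, 0, 0], "roll": 0, "jaw": 0}
  ]
}}

```text
clock: 10.75
tool_pos: [0.6012, -0.0868, 0.2174]
orientation: [-180.0, 0.0, 3.8]
force: [0.5, -0.6, 0.0]
opening: 0.0006
gripper_force: 0.4
```

Request:
{"name": "apply_moves", "arguments": {
  "targets": [
    {"travel": [0, 10, 0], "roll": 0, "jaw": 0},
    {"travel": [0, 20, 0], "roll": 0, "jaw": 0},
    {"travel": [0, 40, 0], "roll": 0, "jaw": 0},
    {"travel": [0, 40, 0], "roll": 0, "jaw": 0},
    {"travel": [0, 40, 0], "roll": 0, "jaw": 0},
    {"travel": [0, 40, 0], "roll": 0, "jaw": 0},
    {"travel": [0, 0, 0], "roll": 0, "jaw": 0},
    {"travel": [0, 0, 0], "roll": 0, "jaw": 0}
  ]
}}

```text
clock: 11.55
tool_pos: [0.6133, -0.2781, 0.2168]
orientation: [-180.0, 0.1, 3.6]
force: [-0.2, 0.1, 0.2]
opening: 0.0003
gripper_force: 0.0
```

```bash
python3 - <<'E'
from h import *
a=ctrl.snapshot("top")[125:275,150:350,::-1]
cv2.imwrite("pics/g.png",cv2.resize(a,None,fx=4,fy=4,interpolation=cv2.INTER_CUBIC))
E
```

```text
(no output)
```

View pics/g.png

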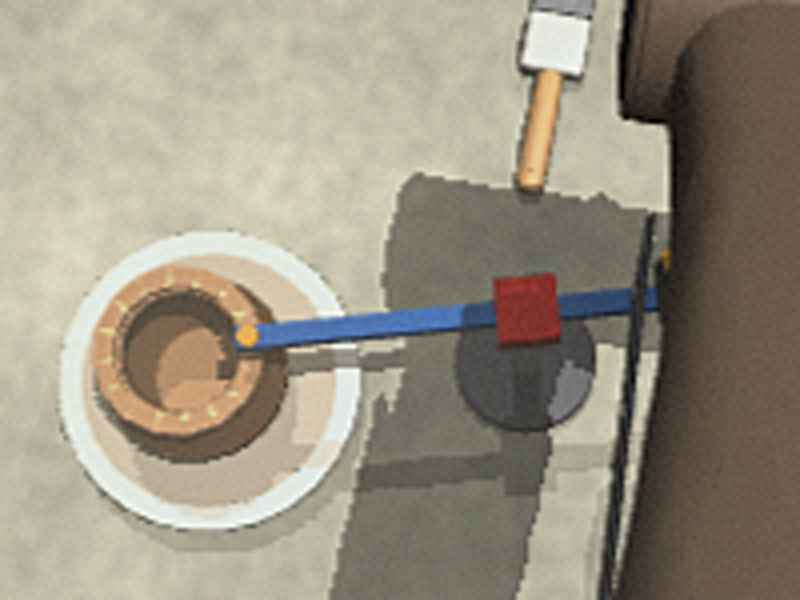

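The orange dot is at crop (247,336), over the lip. The head is at (527,308), and the rim centre is about (178.5,349.5), unchanged.

```bash
python3 - <<'E'
from h import *
g=lambda x,y:((x+.5)/4-.5+150,(y+.5)/4-.5+125)
q=w("top",g(527,308),.211)[:2];P=w("top",g(247,336),.207)[:2];R=w("top",g(178.5,349.5),.16)[:2]
u=(P-q)/np.hypot(*(P-q));d=R-P
print(q,P,R,"ahead",d@u,"lat",u[0]*d[1]-u[1]*d[0],"dist",np.hypot(*d),"pinr",np.hypot(*(P-q)))
E
```

```text
[0.5925049  0.01640141] [0.57733321 0.16844257] [0.57706116 0.21330492] ahead 0.044667662441265125 lat -0.0041838453746785315 dist 0.044863176772114856 pinr 0.15279624815226772
```

```bash
python3 -c "
from plant import ctrl
print(ctrl.close_job())"
```

```text
the job is handed in; nothing more can be done
None
```

I set the gauge by pushing only and handed the job in; by my last camera measurement the pin stands over the near lip about 45 mm from the mouth's centre, the bar's line passes about 4 mm from that centre, and the pot and brush had not visibly moved (the small pots were out of view then; the judged result was not reported).

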